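# Put the spare flood bulbs away in their case

### The arm

A 6-joint arm with a two-finger parallel gripper is mounted at the origin on the work surface. World frame = base frame: x ahead of the robot, y to its left, z up, the work surface at z = 0. Lengths are in m, angles in rad, forces in N, time in s.
With the tool pointing down it reaches from about 0.275 to 0.825 m from the base axis. Payload 4.9 kg.
Tool frame: the origin (TCP) lies at the very end of the fingers, on their centre line; the grasp point (between the pads) lies 19 mm behind it; z points along the fingers, y is the direction in which the jaws open and shut (so a half turn about z gives the same grasp; the last joint's range is limited). The gripper opens to 85 mm and grips with 20 to 120 N. Pads are 22 mm wide; open, the fingers measure 114 mm over their backs; the gripper's body (76 mm by 85 mm) begins 54 mm behind the grasp point. The pads swing forward as they close: fully open they stand 13 mm farther back than shut.
Start: joints at [-1.295, 0.326, -0.193, 1.052, 0, 1.437], TCP at [0.219, -0.504, 0.231] pointing down, gripper open.
Joint ranges: [-2.65, 2.65], [-0.97, 1.79], [-1.3, 1.35], [-1.93, 2.1], [-1.47, 1.37], [-3.14, 3.14]. Speed limits (rad/s): [2.57, 2.57, 3.14, 3.14, 3.14, 3.14].

### API

Orientations are given as a unit quaternion [w, x, y, z].
In Python, from station import sensors, imaging, arm gives the robot as it stands.
- The arm moves only by the tool drive_tool, never from a script. Its argument "deltas" is a list that holds one entry, the list of rows, each a list of 6 numbers: the shift along the tool's x, y, z in m, then the turn, a rotation vector about the tool's x, y, z in rad. In form: [[[tx, ty, tz, wx, wy, wz], ...]]. A call has exactly 8 rows; each row is the pose to reach, as a shift and turn from the pose commanded when the call began, along the tool's axes at that moment; what a row does not reach only later rows make up. A row lasts 1/12 s, in which the tool goes at most 41.7 mm and 7.16 degrees, less where a joint would pass 70% of its speed; a pose out of reach is approached as far as the arm can. A call with a gripper value outside its range is refused whole. "grip" is the finger opening in m, from 0 to 0.0854, set as the call begins (left out, the last holds). The fingers move at their own pace and stop on an object; the grip force is fixed at half the most. Time passes only in rows, so rows that repeat a pose let the fingers close, or fill a call up. It gives the time, the measured TCP pose, the force and the opening at its end, in the units of the state.
- sensors.read_state(): the state, without advancing time (a new reading comes with each control period).
- imaging.read_camera(name): name is "side" or "top" or "wrist"; returns a dict with "img" (420x560x3 uint8, blue, green, red), "fx", "fy", "cx", "cy" (pixels), "k1" (the pictures are not rectified: a ray, as slopes to the right and down, at radius r is drawn at 1 + k1 r^2 times it, then the intrinsics apply), "position" and "orientation" of the camera in the world; the wrist camera has in their place "hand_eye" (4x4, takes a point from camera to tool coordinates, whose origin is the TCP and whose axes are the flange's). Camera axes: x right, y down, z forward; pixel columns grow to the right and rows downward; lengths in m; the calibration is good to about 2 mm. A picture is of the moment at which its call begins: read the wrist's pose just before it. There is no depth.
- arm.job_done(): hands the job in, once; it reports no verdict.
The state is a dict: "t": time; "q": joint angles; "qvel": joint speeds; "effort": joint torques, N m; "tcp_pos": TCP position; "tcp_rot": TCP orientation; "ft_force": force on the tool from outside, world axes, zero at the start; "torque": the same for the moment, N m; "width": opening from 0.0 (shut) to 1.0 (fully open).
Only numpy, scipy, OpenCV 4.12 (cv2) and the standard library are available. Lean on these libraries where they do the work, as an engineer would, in place of code of your own. Each camera call takes 0.05 s, during which the arm holds its last target. There are 200 camera calls.

### The job

Put the two spare flood bulbs that stand on the bench away in the open partitioned case, one in each empty cell, standing on its face with the screw cap up like the bulbs already in there. They are fragile: lower each one gently until it stands on the bottom of its cell before you let go, do not drop it, tip it over or knock it hard against the case or another bulb. Leave the bulbs already in the case and everything else on the bench where they are.

Things in the scene. Friction and masses are not known exactly. Their poses are not given: they have to be found in the camera images.
- bulb_a: One of the two loose bulbs: reflector flood bulb, white, fragile, 132 mm tall, 110 g. Domed face 95 mm across (widest 18 to 24 mm up), tapering to a 32 mm neck at 104 mm, then a metal screw cap 26 mm across from 104 to 128 mm. Starts standing by itself on its face on the bench, cap up. Origin: lowest point of the face, on the axis; +z runs to the cap.
- bulb_a_cap (a point): The middle of that bulb's screw cap, on the axis, 118 mm above the lowest point of the face.
- bulb_b: The other loose bulb, the same kind: reflector flood bulb, white, fragile, 132 mm tall, 110 g. Domed face 95 mm across (widest 18 to 24 mm up), tapering to a 32 mm neck at 104 mm, then a metal screw cap 26 mm across from 104 to 128 mm. Starts standing by itself on its face on the bench, cap up. Origin: lowest point of the face, on the axis; +z runs to the cap.
- bulb_b_cap (a point): The middle of that bulb's screw cap, on the axis, 118 mm above the lowest point of the face.
- case: Open-topped case of brown board without flaps, fixed, 248 x 248 mm, 145 mm high, walls 4 mm. Crossed partitions 110 mm high make 2 x 2 cells, 118 x 118 mm inside, floor 4 mm above the bench (a loose pad in a cell: under 1 mm). Two cells hold a bulb, two are empty; which varies. A bulb in a cell ends 9 mm below the rim. Origin: centre of the underside; x, y along the sides, z up.
- cell0 (a point): Centre of the inner floor of the cell towards -x, -y of the case; axes as the case.
- cell1 (a point): Centre of the inner floor of the cell towards -x, +y of the case; axes as the case.
- cell2 (a point): Centre of the inner floor of the cell towards +x, -y of the case; axes as the case.
- cell3 (a point): Centre of the inner floor of the cell towards +x, +y of the case; axes as the case.
- stored0: A bulb of the same kind that already stands, cap up, in one of the cells. Origin and axes as for the loose bulbs.
- stored1: A bulb of the same kind that already stands, cap up, in one of the cells. Origin and axes as for the loose bulbs.
- screwdriver: Bystander on the bench: screwdriver with a black handle, 200 mm long, lying; origin under its middle.
- lampholder: Bystander on the bench: round white porcelain ceiling lampholder, 112 mm across, 46 mm high, lying on its back; origin under its centre.
- tape_roll: Bystander on the bench: roll of pale masking tape, 100 mm across, 36 mm high, lying flat; origin under its centre.
- screw_jar: Bystander on the bench: glass jar with a steel cap, 68 mm across, 100 mm high; origin under its centre.
- spray_can: Bystander on the bench: grey spray can with a black cap, 64 mm across, 150 mm high; origin under its centre.
- spanner: Bystander on the bench: steel spanner, 190 mm long, lying flat; origin under its middle.
- tape_measure: Bystander on the bench: black tape measure with a steel disc on its sides, 68 x 34 mm, 60 mm high; origin under its centre.
- drill: Bystander on the bench: orange and black cordless drill standing on its battery, about 190 mm high, 120 x 75 mm foot; origin under the foot.
Things that resemble listed ones, but are neither listed nor needed, are in the scene too. What is shaped like the bulb_a but blue is not meant.

How it is judged:
By the outcome, as a careful person would: the job done as asked, in the order asked, and still so for the second after the job is handed in, with the robot touching nothing.
It also fails if it takes over 67 s, if anything falls off the work surface, if the arm or the gripper's body presses on something with over 40 N, if the wrist force passes 120 N, or if a joint passes its speed limit or range.

## Working session

There is one attempt and no reset: what is moved stays moved. The work goes in short steps, Python scripts to look and compute and a tool call to move; the robot and the scene stay as the last step left them, time stands still between calls to the robot, and variables do not carry over. Pictures are saved under pics/ and viewed, about 8 in all and at most 12, crops included, and the job is handed in when it is done.

Besides the shell and the picture viewer there is one more tool, called after "Request:" in YAML: its name, and indented under it one key for each argument. drive_tool: Moves the arm, as the interface text tells. Its arguments: {"type":"object","properties":{"deltas":{"type":"array","items":{"type":"array","items":{"type":"array","items":{"type":"number"}}}},"grip":{"type":"number"}},"required":["deltas"]}

```bash
mkdir -p pics; python3 - <<'E'
from station import sensors, imaging, arm
import cv2,pickle
d={}
for n in("side","top","wrist"):
    if n=="wrist": d["s"]=sensors.read_state()
    c=imaging.read_camera(n); d[n]=c; cv2.imwrite(f"pics/{n}0.png",c["img"])
    print(n,{k:v for k,v in c.items() if k!="img"})
print(d["s"])
pickle.dump(d,open("d0.pkl","wb"))
E
```

```text
side {'fx': 429.3356622185374, 'fy': 429.3356622185374, 'cx': 277.52191309577233, 'cy': 203.13764194241512, 'k1': -0.02098234557894078, 'position': array([0.45636668, 0.89534522, 1.13866292]), 'orientation': array([ 0.01412925, -0.04200192,  0.93961845, -0.33934256])}
top {'fx': 455.58228849677624, 'fy': 455.58228849677624, 'cx': 283.5360855184781, 'cy': 208.14754659628855, 'k1': -0.03038420055501008, 'position': array([ 0.46902336, -0.00428535,  1.391594  ]), 'orientation': array([-0.02557665,  0.71609244, -0.6975155 ,  0.00543866])}
wrist {'fx': 365.6549774377354, 'fy': 365.6549774377354, 'cx': 272.7463888488578, 'cy': 208.4269003959713, 'k1': -0.08475978529107822, 'hand_eye': array([[-6.86817495e-04, -9.46142378e-01, -3.23750101e-01,
         8.30664556e-02],
       [ 9.99999712e-01, -5.44946505e-04, -5.28865672e-04,
         3.46349798e-04],
       [ 3.23955739e-04, -3.23750371e-01,  9.46142480e-01,
        -1.43330519e-01],
       [ 0.00000000e+00,  0.00000000e+00,  0.00000000e+00,
         1.00000000e+00]])}
{'t': 0.1, 'q': array([-1.29520814e+00,  3.26888770e-01, -1.93476145e-01,  1.05202477e+00,
       -1.01746176e-05,  1.43660571e+00]), 'qvel': array([-0.0002431 , -0.00224905,  0.00374515,  0.00037566, -0.00146101,
        0.00096118]), 'effort': array([ 1.18346154e-03, -4.44239295e+01,  2.63038909e+01,  7.82762188e-03,
       -4.45049420e-05, -2.30313432e-06]), 'tcp_pos': array([ 0.21899076, -0.50394621,  0.23057274]), 'tcp_rot': array([-7.94326926e-04,  9.79083181e-01,  2.03458815e-01, -6.13517458e-05]), 'ft_force': array([-1.25282245, -0.54267782, -0.60717741]), 'torque': array([0.02867844, 0.00772077, 0.0426347 ]), 'width': 0.9977126705157342}
```

View pics/top0.png

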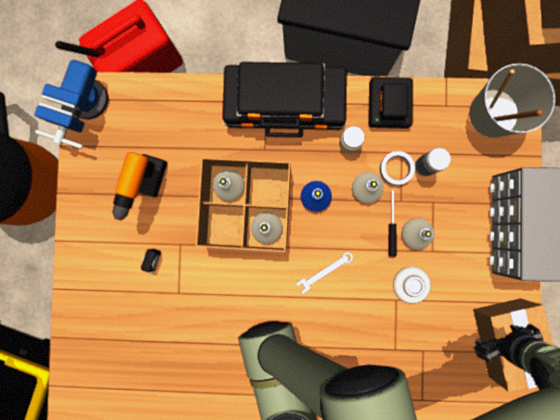

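View pics/side0.png

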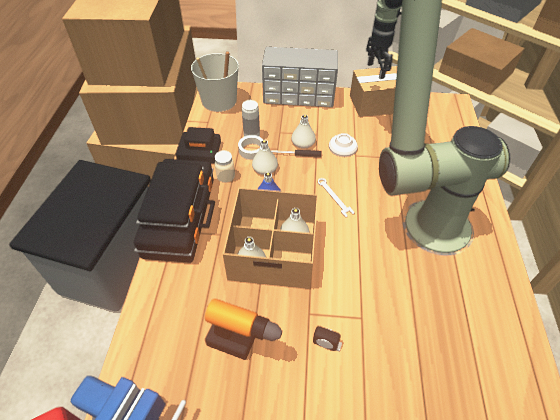

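Top view: loose bulbs' caps are near (374,184) and (427,234), with the blue decoy at (317,194). The stored bulbs are in the upper-left and lower-right cells. Next I'll zoom for exact pixels.

```bash
cat > h.py <<'E'
import numpy as np,cv2
from scipy.spatial.transform import Rotation as R
def rot(q): return R.from_quat(np.r_[q[1:],q[0]]).as_matrix()
def pose(c,s=None):
    if "position" in c: return rot(c["orientation"]),np.array(c["position"])
    H=np.array(c["hand_eye"]); T=rot(s["tcp_rot"])
    return T@H[:3,:3],T@H[:3,3]+s["tcp_pos"]
def K(c): return np.array([[c["fx"],0,c["cx"]],[0,c["fy"],c["cy"]],[0,0,1.]]),np.array([c["k1"],0,0,0,0.])
def ray(c,p,s=None):
    k,d=K(c); u=cv2.undistortPoints(np.array([[p]],float),k,d).ravel()
    M,o=pose(c,s); v=M@np.r_[u,1]; return o,v/np.linalg.norm(v)
def onz(c,p,z,s=None):
    o,v=ray(c,p,s); return o+v*(z-o[2])/v[2]
def proj(c,P,s=None):
    M,o=pose(c,s); k,d=K(c); x=(np.atleast_2d(P)-o)@M
    return cv2.projectPoints(x,np.zeros(3),np.zeros(3),k,d)[0].reshape(-1,2)
def tri(r1,r2):
    A=np.zeros((3,3));b=np.zeros(3)
    for o,v in(r1,r2):
        P=np.eye(3)-np.outer(v,v);A+=P;b+=P@o
    x=np.linalg.solve(A,b); return x,[np.linalg.norm((np.eye(3)-np.outer(v,v))@(x-o)) for o,v in(r1,r2)]
E
python3 - <<'E'
from h import *; import pickle
d=pickle.load(open("d0.pkl","rb"))
t=d["top"]["img"]; s=d["side"]["img"]
f=lambda im,x,y,w,h,k:cv2.resize(im[y:y+h,x:x+w],None,fx=k,fy=k,interpolation=cv2.INTER_CUBIC)
a=np.hstack([f(t,190,150,110,110,3.6),f(t,345,155,110,110,3.6)])
b=np.hstack([f(s,220,100,110,55,3.6),f(s,220,185,110,55,3.6)])
cv2.imwrite("pics/z.png",np.vstack([a,b]))
for n,p in dict(A=(374,184),B=(427,234),S0=(226,183),S1=(266,228)).items(): print(n,onz(d["top"],p,.13))
for p in [(201,159),(292,163),(291,253),(197,248)]: print(onz(d["top"],p,.145))
for n,p in dict(A=(265,142),B=(305,117)).items(): print(n,onz(d["side"],p,.13))
E
```

```text
A [ 0.59724078 -0.21618614  0.13      ]
B [ 0.462918   -0.36412863  0.13      ]
S0 [0.59005322 0.19490357 0.13      ]
S1 [0.46764867 0.0795185  0.13      ]
[0.65368813 0.26435922 0.145     ]
[0.64818466 0.01202394 0.145     ]
[0.4013893  0.00831525 0.145     ]
[0.40761601 0.26680315 0.145     ]
A [ 0.5961441  -0.20960521  0.13      ]
B [ 0.46450985 -0.35755526  0.13      ]
```

View pics/z.png

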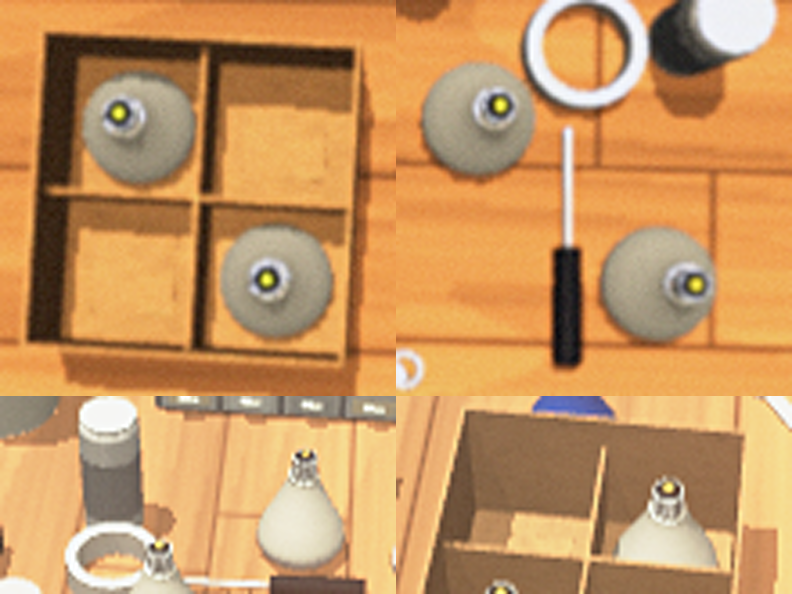

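```bash
python3 - <<'E'
from h import *; import pickle
d=pickle.load(open("d0.pkl","rb"));T,S=d["top"],d["side"]
def yel(c,p,r=6):
    im=c["img"][:, :, :].astype(int); x,y=map(int,p); w=im[y-r:y+r+1,x-r:x+r+1]
    m=np.clip(np.minimum(w[...,1],w[...,2])-w[...,0]-60,0,None)
    yy,xx=np.mgrid[y-r:y+r+1,x-r:x+r+1]; return np.array([(m*xx).sum(),(m*yy).sum()])/m.sum()
for n,a,b in(("A",(374,184),(264,141)),("B",(428,234),(305,116)),("S0",(223,181),(0,0)),("S1",(264,228),(0,0))):
    pa=yel(T,a,3); z=.132 if n in"AB" else .136
    print(n,pa,onz(T,pa,z))
    if b[0]:
        pb=yel(S,b,3); print("   side",pb,onz(S,pb,z),tri(ray(T,pa),ray(S,pb)))
z=lambda x,y:(190+(x+.5)/3.6-.5,150+(y+.5)/3.6-.5)
C=np.array([onz(T,z(*p),.145) for p in((45,35),(360,47),(345,362),(28,343))])
print(C,C.mean(0),[np.linalg.norm(C[i]-C[i-1]) for i in range(4)])
print("junction",onz(T,z(200,199),.114))
E
```

```text
A [373.58177827 183.69703622] [ 0.59784896 -0.21468331  0.132     ]
   side [263.87804878 140.59756098] [ 0.6005123  -0.21420063  0.132     ] (array([ 0.59924715, -0.21474033,  0.13143696]), [np.float64(0.0013349531633515567), np.float64(0.0013349531633514787)])
B [427.90875462 233.57459926] [ 0.46415942 -0.3660308   0.132     ]
   side [305.0530303  114.56439394] [ 0.46496369 -0.36910541  0.132     ] (array([ 0.46455411, -0.3651095 ,  0.13518803]), [np.float64(0.00038241699603096117), np.float64(0.00038241699603099516)])
S0 [222.42962056 180.86903305] [0.59518277 0.20412199 0.136     ]
S1 [263.64192708 227.24088542] [0.46957073 0.08569172 0.136     ]
[[0.65274987 0.26114431 0.145     ]
 [0.64888102 0.01854124 0.145     ]
 [0.40859479 0.02359557 0.145     ]
 [0.41609783 0.26593999 0.145     ]] [0.53158088 0.14230528 0.145     ] [np.float64(0.23670062540352804), np.float64(0.24263391030753392), np.float64(0.24033938133213295), np.float64(0.24246053934517384)]
junction [0.53096831 0.14110283 0.114     ]
```

Request:
drive_tool:
  deltas:
    - [[0, 0, -0.03, 0, 0, -0.12], [0, 0, -0.06, 0, 0, -0.24], [0, 0, -0.06, 0, 0, -0.36], [0, 0, -0.06, 0, 0, -0.48], [0, 0, -0.06, 0, 0, -0.6], [0, 0, -0.06, 0, 0, -0.72], [0, 0, -0.06, 0, 0, -0.84], [0, 0, -0.06, 0, 0, -0.96]]

```text
t: 0.82
tcp_pos: [0.2191, -0.5042, 0.291]
tcp_rot: [-0.0, 0.773, 0.635, 0.0]
ft_force: [-0.7, 0.1, 0.4]
width: 1.003
```

Request:
drive_tool:
  deltas:
    - [[0.023, 0.027, 0, 0, 0, -0.1], [0.046, 0.053, 0, 0, 0, -0.2], [0.069, 0.08, 0, 0, 0, -0.2], [0.092, 0.106, 0, 0, 0, -0.2], [0.115, 0.133, 0, 0, 0, -0.2], [0.138, 0.16, 0, 0, 0, -0.2], [0.161, 0.186, 0, 0, 0, -0.2], [0.184, 0.213, 0, 0, 0, -0.2]]
  grip: 0.06

```text
t: 1.48
tcp_pos: [0.4657, -0.3654, 0.291]
tcp_rot: [-0.0, 0.707, 0.707, -0.0]
ft_force: [-0.0, -1.1, -0.2]
width: 0.705
```

```bash
cat >> h.py <<'E'
def look(name):
    from station import sensors,imaging
    s=sensors.read_state(); c=imaging.read_camera("wrist"); cv2.imwrite(name,c["img"])
    print(s["t"],s["tcp_pos"],s["tcp_rot"],s["ft_force"],s["width"]); return c,s
def yellow(c,r=None):
    h=cv2.cvtColor(c["img"],cv2.COLOR_BGR2HSV); m=cv2.inRange(h,(24,120,120),(36,255,255))
    n,l,st,ce=cv2.connectedComponentsWithStats(m); return [(ce[i].round(1),st[i,4]) for i in range(1,n) if st[i,4]>8]
E
python3 - <<'E'
from h import *
c,s=look("pics/w1.png")
for p,a in yellow(c): print(p,a,onz(c,p,.132,s))
print(proj(c,[.464,-.366,.132],s))
E
```

```text
1.4833 [ 0.46574217 -0.36544119  0.29101878] [-3.02389806e-04  7.07468192e-01  7.06745119e-01 -4.18156052e-05] [-0.04145041 -1.05130855 -0.17241124] 0.7046193618114472
[448.3   1.6] 46 [ 0.59996189 -0.21865883  0.132     ]
[271.2 184.6] 19 [ 0.46401936 -0.36421252  0.132     ]
[[271.18372337 186.61747427]]
```

View pics/w1.png

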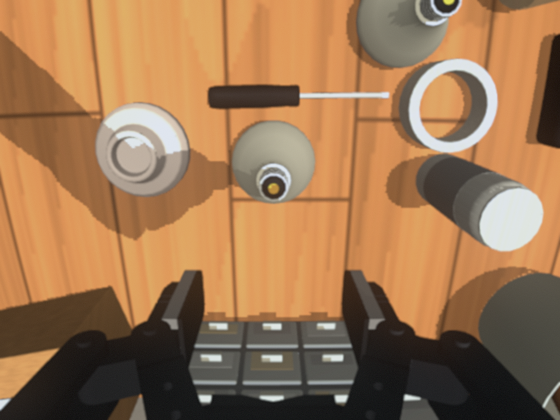

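Wrist view: the tip of bulb B is at (273,186), the lampholder at (142,150) and the spray can at (510,218). The views agree to within 2 mm, so I'm descending.

Request:
drive_tool:
  deltas:
    - [[0, -0.001, 0.03, 0, 0, 0], [0, -0.001, 0.065, 0, 0, 0], [0, -0.001, 0.1, 0, 0, 0], [0, -0.001, 0.125, 0, 0, 0], [0, -0.001, 0.15, 0, 0, 0], [0, -0.001, 0.168, 0, 0, 0], [0, -0.001, 0.18, 0, 0, 0], [0, -0.001, 0.187, 0, 0, 0]]

```text
t: 2.2
tcp_pos: [0.4624, -0.3657, 0.102]
tcp_rot: [-0.002, 0.707, 0.707, 0.0]
ft_force: [-0.1, -1.0, -0.1]
width: 0.705
```

```bash
python3 - <<'E'
from h import *
c,s=look("pics/w2.png")
for p,a in yellow(c): print(p,a,onz(c,p,.132,s))
print(proj(c,np.array([s["tcp_pos"]+[0,0,d] for d in(0,.028)]),s))
E
```

```text
2.2 [ 0.46235622 -0.36571665  0.10195026] [-1.83484689e-03  7.07482959e-01  7.06728021e-01  1.64982295e-05] [-0.06387135 -0.96335561 -0.07879359] 0.7053874931745882
[[273.32960079 280.53735455]
 [273.2166908  318.19973301]]
```

View pics/w2.png

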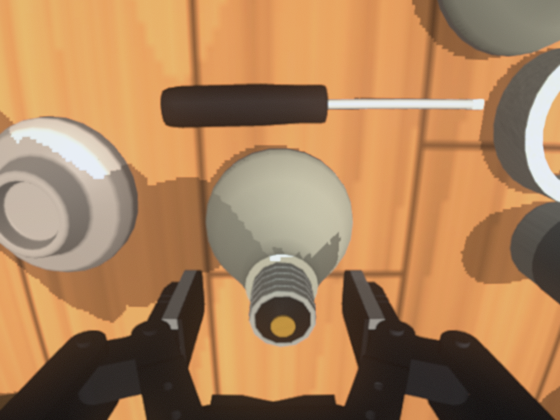

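The tip is at (282,326), about 3 mm to +x of the jaw centre line. I'll centre first, then close.

Request:
drive_tool:
  deltas:
    - [[-0.001, 0.001, 0, 0, 0, 0], [-0.001, 0.002, 0, 0, 0, 0], [-0.001, 0.003, 0, 0, 0, 0], [-0.001, 0.003, 0, 0, 0, 0], [-0.001, 0.003, 0, 0, 0, 0], [-0.001, 0.003, 0, 0, 0, 0], [-0.001, 0.003, 0, 0, 0, 0], [-0.001, 0.003, 0, 0, 0, 0]]

```text
t: 2.92
tcp_pos: [0.4666, -0.3677, 0.1045]
tcp_rot: [0.0, 0.707, 0.707, -0.0]
ft_force: [-0.9, -1.1, 0.7]
width: 0.703
```

Request:
drive_tool:
  deltas:
    - [[0, 0, 0, 0, 0, 0], [0, 0, 0, 0, 0, 0], [0, 0, 0, 0, 0, 0], [0, 0, 0, 0, 0, 0], [0, 0, 0, 0, 0, 0], [0, 0, 0, 0, 0, 0], [0, 0, 0, 0, 0, 0], [0, 0, 0, 0, 0, 0]]
  grip: 0.02

```text
t: 3.58
tcp_pos: [0.4667, -0.3679, 0.1045]
tcp_rot: [0.0, 0.707, 0.707, -0.0]
ft_force: [-0.6, -0.5, 2.7]
width: 0.283
```

Request:
drive_tool:
  deltas:
    - [[0, 0, -0.005, 0, 0, 0], [0, 0, -0.015, 0, 0, 0], [0, 0, -0.035, 0, 0, 0], [0, 0, -0.06, 0, 0, 0], [0, 0, -0.09, 0, 0, 0], [0, 0, -0.12, 0, 0, 0], [0, 0, -0.15, 0, 0, 0], [0, 0, -0.18, 0, 0, 0]]

```text
t: 4.25
tcp_pos: [0.4663, -0.3673, 0.2864]
tcp_rot: [0.0, 0.707, 0.707, 0.0]
ft_force: [0.9, -1.1, -0.5]
width: 0.281
```

Request:
drive_tool:
  deltas:
    - [[0.01, 0, 0, 0, 0, 0], [0.03, 0, 0, 0, 0, 0], [0.06, 0, 0, 0, 0, 0], [0.095, 0, 0, 0, 0, 0], [0.13, 0, 0, 0, 0, 0], [0.165, 0, 0, 0, 0, 0], [0.2, 0, 0, 0, 0, 0], [0.235, 0, 0, 0, 0, 0]]

```text
t: 4.92
tcp_pos: [0.4662, -0.1308, 0.2845]
tcp_rot: [-0.0, 0.708, 0.707, 0.0]
ft_force: [0.2, -0.5, -1.3]
width: 0.284
```

Request:
drive_tool:
  deltas:
    - [[0.035, 0, 0, 0, 0, 0], [0.07, 0, 0, 0, 0, 0], [0.105, 0, 0, 0, 0, 0], [0.14, 0.001, 0, 0, 0, 0], [0.17, 0.002, 0, 0, 0, 0], [0.195, 0.003, 0, 0, 0, 0], [0.215, 0.004, 0, 0, 0, 0], [0.225, 0.004, 0, 0, 0, 0]]

```text
t: 5.58
tcp_pos: [0.4705, 0.0947, 0.2845]
tcp_rot: [-0.0, 0.706, 0.708, 0.0]
ft_force: [0.4, -0.0, -0.7]
width: 0.281
```

```bash
python3 - <<'E'
from h import *
c,s=look("pics/w3.png")
E
```

```text
5.5833 [0.47050845 0.09468857 0.28448733] [-2.94155206e-04  7.06457700e-01  7.07755142e-01  3.00681237e-04] [ 0.37500512 -0.0026236  -0.66580688] 0.2813373397698593
```

View pics/w3.png

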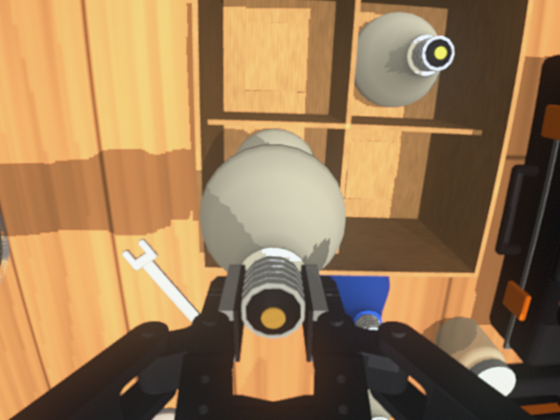

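Wrist view: the partition junction is at (350,123), with the empty BL cell at upper left (262,62). The bulb hangs straight in the jaws.

```bash
python3 - <<'E'
from h import *
from station import sensors
s=sensors.read_state(); im=cv2.imread("pics/w3.png")
from station import imaging
c=imaging.read_camera("wrist")
f=lambda p,z:print(p,z,onz(c,p,z,s).round(4))
for z in(.110,.114): f((350,123),z)
f((209,121),.114);f((478,131),.114)
f((205,268),.145);f((475,273),.145)
# predicted features of the case for centre/yaw hypothesis
o=np.array([.531,.1415]);th=-.022;Rm=np.array([[np.cos(th),-np.sin(th)],[np.sin(th),np.cos(th)]])
for x,y,z in((0,0,.112),(-.12,0,.112),(.12,0,.112),(-.124,-.124,.145),(.124,-.124,.145),(-.061,.061,.004)):
    print((x,y,z),proj(c,np.r_[o+Rm@[x,y],z],s).round(1))
E
```

```text
(350, 123) 0.11 [0.5363 0.1473 0.11  ]
(350, 123) 0.114 [0.5354 0.1476 0.114 ]
(209, 121) 0.114 [0.4162 0.149  0.114 ]
(478, 131) 0.114 [0.649  0.1428 0.114 ]
(205, 268) 0.145 [0.4113 0.0268 0.145 ]
(475, 273) 0.145 [0.6519 0.0208 0.145 ]
(0, 0, 0.112) [[344. 130.]]
(-0.12, 0, 0.112) [[203.6 126.6]]
(0.12, 0, 0.112) [[478.2 135.3]]
(-0.124, -0.124, 0.145) [[197.5 274.6]]
(0.124, -0.124, 0.145) [[474.1 278.9]]
(-0.061, 0.061, 0.004) [[274.1  60.7]]
```

Request:
drive_tool:
  deltas:
    - [[0.01, 0.001, 0, 0, 0, 0], [0.03, 0.002, 0, 0, 0, 0], [0.055, 0.002, 0, 0, 0, 0], [0.08, 0.002, 0, 0, 0, 0], [0.098, 0.002, 0, 0, 0, 0], [0.107, 0.002, 0, 0, 0, 0], [0.111, 0.002, 0, 0, 0, 0], [0.111, 0.002, 0, 0, 0, 0]]

```text
t: 6.35
tcp_pos: [0.4732, 0.2031, 0.2841]
tcp_rot: [0.0, 0.707, 0.707, -0.0]
ft_force: [0.1, -0.5, -0.6]
width: 0.281
```

Request:
drive_tool:
  deltas:
    - [[0, 0, 0.01, 0, 0, 0], [0, 0, 0.025, 0, 0, 0], [0, 0, 0.04, 0, 0, 0], [0, 0, 0.05, 0, 0, 0], [0, 0, 0.055, 0, 0, 0], [0, 0, 0.055, 0, 0, 0], [0, 0, 0.055, 0, 0, 0], [0, 0, 0.055, 0, 0, 0]]

```text
t: 7.02
tcp_pos: [0.4737, 0.2032, 0.23]
tcp_rot: [0.0, 0.708, 0.707, 0.001]
ft_force: [-0.1, 0.6, -1.1]
width: 0.281
```

```bash
python3 - <<'E'
from h import *
from station import imaging
c,s=look("pics/w4.png")
i=c["img"]; t=imaging.read_camera("top")["img"][150:260,190:300]; sd=imaging.read_camera("side")["img"][175:295,210:330]
t=cv2.resize(t,(300,300),interpolation=3);sd=cv2.resize(sd,(300,300),interpolation=3)
o=np.zeros((600,800,3),np.uint8);o[:375,:500]=cv2.resize(i,(500,375));o[:300,500:]=t;o[300:,500:]=sd
cv2.imwrite("pics/m4.png",o)
E
```

```text
7.0167 [0.47372955 0.20317888 0.22996827] [3.25548495e-04 7.07598240e-01 7.06614723e-01 5.07393171e-04] [-0.1223051   0.56303756 -1.07416837] 0.2807564797688105
```

View pics/m4.png

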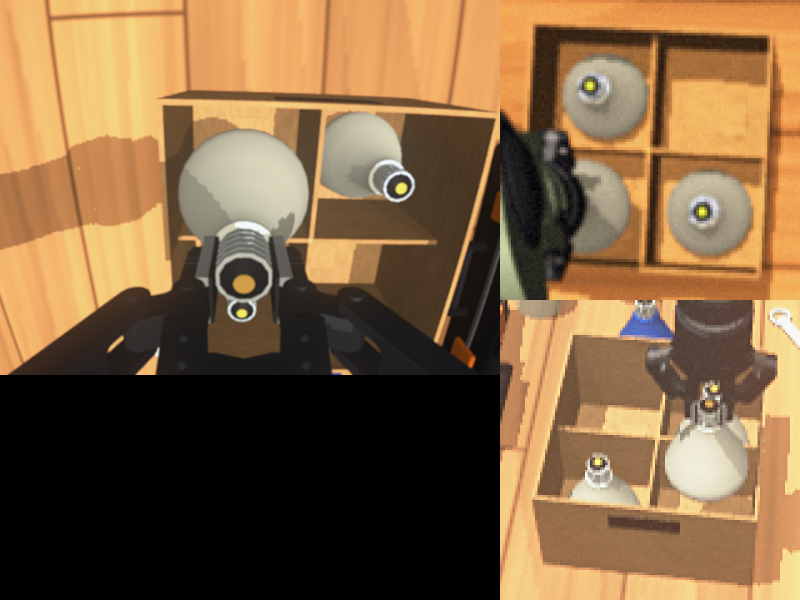

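The bulb's widest circle is now at rim level, with left edge (179,190), right edge (308,190) and top (244,128). The rim's inner edges are at x≈165 and row≈104. I'll turn those into gaps.

```bash
python3 - <<'E'
from h import *
from station import imaging,sensors
s=sensors.read_state(); c=imaging.read_camera("wrist"); k=560/500
print(s["tcp_pos"])
for n,p,z in(("rim far left outer",(162,98),.145),("far rim inner mid",(244,106),.145),("far rim right outer",(497,112),.145),("left rim inner",(166,185),.145),("junction",(312,241),.112),("part far end",(322,110),.112),("part right end",(436,242),.112),
 ("bulb L",(179,188),.147),("bulb R",(308,188),.147),("bulb far",(244,128),.147)):
    print(n,onz(c,(p[0]*k,p[1]*k),z,s).round(4))
E
```

```text
[0.47362869 0.20340287 0.22999723]
rim far left outer [0.4178 0.2721 0.145 ]
far rim inner mid [0.4739 0.2663 0.145 ]
far rim right outer [0.6584 0.2651 0.145 ]
left rim inner [0.416  0.2093 0.145 ]
junction [0.5352 0.1446 0.112 ]
part far end [0.5356 0.2606 0.112 ]
part right end [0.6529 0.1416 0.112 ]
bulb L [0.4259 0.2077 0.147 ]
bulb R [0.5209 0.2075 0.147 ]
bulb far [0.4739 0.2515 0.147 ]
```

Request:
drive_tool:
  deltas:
    - [[0.002, 0.001, 0.01, 0, 0, 0], [0.002, 0.001, 0.028, 0, 0, 0], [0.002, 0.001, 0.048, 0, 0, 0], [0.002, 0.001, 0.068, 0, 0, 0], [0.002, 0.001, 0.086, 0, 0, 0], [0.002, 0.001, 0.1, 0, 0, 0], [0.002, 0.001, 0.109, 0, 0, 0], [0.002, 0.001, 0.114, 0, 0, 0]]

```text
t: 7.88
tcp_pos: [0.4733, 0.2052, 0.1137]
tcp_rot: [-0.001, 0.707, 0.707, -0.001]
ft_force: [-0.2, 0.3, -1.7]
width: 0.284
```

Request:
drive_tool:
  deltas:
    - [[0, 0, 0.001, 0, 0, 0], [0, 0, 0.002, 0, 0, 0], [0, 0, 0.003, 0, 0, 0], [0, 0, 0.004, 0, 0, 0], [0, 0, 0.004, 0, 0, 0], [0, 0, 0.004, 0, 0, 0], [0, 0, 0.004, 0, 0, 0], [0, 0, 0.004, 0, 0, 0]]

```text
t: 8.55
tcp_pos: [0.4743, 0.2053, 0.1115]
tcp_rot: [0.0, 0.707, 0.707, 0.0]
ft_force: [0.3, 0.0, -1.6]
width: 0.28
```

Request:
drive_tool:
  deltas:
    - [[0, 0, 0.0005, 0, 0, 0], [0, 0, 0.001, 0, 0, 0], [0, 0, 0.0015, 0, 0, 0], [0, 0, 0.002, 0, 0, 0], [0, 0, 0.002, 0, 0, 0], [0, 0, 0.002, 0, 0, 0], [0, 0, 0.002, 0, 0, 0], [0, 0, 0.002, 0, 0, 0]]

```text
t: 9.22
tcp_pos: [0.4742, 0.2053, 0.1093]
tcp_rot: [0.0, 0.707, 0.707, 0.0]
ft_force: [-0.6, 0.7, -0.8]
width: 0.28
```

Request:
drive_tool:
  deltas:
    - [[0, 0, 0.0003, 0, 0, 0], [0, 0, 0.0005, 0, 0, 0], [0, 0, 0.001, 0, 0, 0], [0, 0, 0.001, 0, 0, 0], [0, 0, 0.001, 0, 0, 0], [0, 0, 0.001, 0, 0, 0], [0, 0, 0.001, 0, 0, 0], [0, 0, 0.001, 0, 0, 0]]

```text
t: 9.88
tcp_pos: [0.4743, 0.2053, 0.1085]
tcp_rot: [0.0, 0.707, 0.707, 0.0]
ft_force: [-0.2, 0.0, 2.6]
width: 0.28
```

Force went from −1.6 N to +2.6 N at the expected height, so the bulb is standing. Releasing.

Request:
drive_tool:
  deltas:
    - [[0, 0, 0, 0, 0, 0], [0, 0, 0, 0, 0, 0], [0, 0, 0, 0, 0, 0], [0, 0, 0, 0, 0, 0], [0, 0, 0, 0, 0, 0], [0, 0, 0, 0, 0, 0], [0, 0, 0, 0, 0, 0], [0, 0, 0, 0, 0, 0]]
  grip: 0.05

```text
t: 10.55
tcp_pos: [0.4742, 0.2053, 0.1083]
tcp_rot: [-0.0, 0.707, 0.707, -0.0]
ft_force: [-0.3, 0.1, -0.4]
width: 0.586
```

Request:
drive_tool:
  deltas:
    - [[0, 0, -0.003, 0, 0, 0], [0, 0, -0.01, 0, 0, 0], [0, 0, -0.02, 0, 0, 0], [0, 0, -0.045, 0, 0, 0], [0, 0, -0.08, 0, 0, 0], [0, 0, -0.115, 0, 0, 0], [0, 0, -0.15, 0, 0, 0], [0, 0, -0.18, 0, 0, 0]]

```text
t: 11.22
tcp_pos: [0.4744, 0.2054, 0.2921]
tcp_rot: [0.001, 0.707, 0.707, 0.001]
ft_force: [0.4, 1.1, 0.1]
width: 0.589
```

```bash
python3 - <<'E'
from h import *
c,s=look("pics/w5.png")
for p,a in yellow(c): print(p,a,onz(c,p,.136,s))
E
```

```text
11.2167 [0.47437129 0.20536234 0.29207233] [0.00072345 0.7074368  0.70677513 0.00125372] [0.42157821 1.14314809 0.08275416] 0.5887013749725898
[271.9 185.6] 80 [0.47377066 0.20656842 0.136     ]
[415.  189.3] 106 [0.59714516 0.20325438 0.136     ]
[269.8 308.6] 85 [0.47145772 0.08441645 0.136     ]
```

View pics/w5.png

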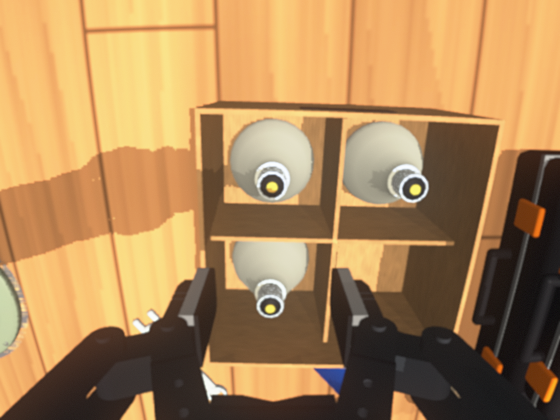

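Bulb B stands upright in its cell with its tip at (272,185), and the stored bulbs are undisturbed. Moving on to bulb A.

Request:
drive_tool:
  deltas:
    - [[-0.01, 0.003, 0, 0, 0, 0], [-0.035, 0.01, 0, 0, 0, 0], [-0.07, 0.02, 0, 0, 0, 0], [-0.105, 0.03, 0, 0, 0, 0], [-0.14, 0.04, 0, 0, 0, 0], [-0.175, 0.05, 0, 0, 0, 0], [-0.21, 0.06, 0, 0, 0, 0], [-0.245, 0.07, 0, 0, 0, 0]]
  grip: 0.06

```text
t: 11.93
tcp_pos: [0.5434, -0.042, 0.2877]
tcp_rot: [-0.0, 0.708, 0.707, -0.0]
ft_force: [0.3, 0.1, -0.1]
width: 0.705
```

Request:
drive_tool:
  deltas:
    - [[-0.035, 0.01, 0, 0, 0, 0], [-0.07, 0.02, 0, 0, 0, 0], [-0.105, 0.032, 0, 0, 0, 0], [-0.135, 0.043, 0, 0, 0, 0], [-0.16, 0.051, 0, 0, 0, 0], [-0.172, 0.055, 0, 0, 0, 0], [-0.175, 0.055, 0, 0, 0, 0], [-0.175, 0.055, 0, 0, 0, 0]]

```text
t: 12.6
tcp_pos: [0.598, -0.2152, 0.2874]
tcp_rot: [-0.001, 0.708, 0.706, -0.0]
ft_force: [0.8, 0.9, 0.1]
width: 0.7
```

```bash
python3 - <<'E'
from h import *
c,s=look("pics/w6.png")
for p,a in yellow(c): print(p,a,onz(c,p,.132,s))
E
```

```text
12.6 [ 0.59801485 -0.21522815  0.28744549] [-9.38276409e-04  7.07899545e-01  7.06312481e-01 -1.80226964e-04] [0.82859308 0.85822512 0.13699662] 0.7002041063700236
[275.1 185.3] 46 [ 0.59943967 -0.21354345  0.132     ]
```

Request:
drive_tool:
  deltas:
    - [[0.001, 0.001, 0.03, 0, 0, 0], [0.001, 0.001, 0.065, 0, 0, 0], [0.001, 0.001, 0.1, 0, 0, 0], [0.001, 0.001, 0.13, 0, 0, 0], [0.001, 0.001, 0.15, 0, 0, 0], [0.001, 0.001, 0.158, 0, 0, 0], [0.001, 0.001, 0.16, 0, 0, 0], [0.001, 0.001, 0.16, 0, 0, 0]]

```text
t: 13.32
tcp_pos: [0.5999, -0.2129, 0.129]
tcp_rot: [0.0, 0.707, 0.707, 0.0]
ft_force: [-0.3, -0.8, 0.9]
width: 0.701
```

```bash
python3 - <<'E'
from h import *
c,s=look("pics/w7.png")
h=cv2.cvtColor(c["img"],cv2.COLOR_BGR2HSV); m=cv2.inRange(h,(15,120,100),(36,255,255))[200:360,230:320]
n,l,st,ce=cv2.connectedComponentsWithStats(m)
for i in range(1,n):
    if 20<st[i,4]<2000: p=ce[i]+[230,200]; print(p,st[i,4],onz(c,p,.132,s))
E
```

```text
13.3167 [ 0.59994587 -0.21289324  0.12899571] [1.22677785e-04 7.06978899e-01 7.07234623e-01 9.88313083e-05] [-0.32383792 -0.789386    0.89218424] 0.7010043552333818
[272.28742515 290.62874251] 334 [ 0.59948388 -0.21624032  0.132     ]
[316.60465116 322.02325581] 43 [ 0.61979474 -0.23296055  0.132     ]
```

View pics/w7.png

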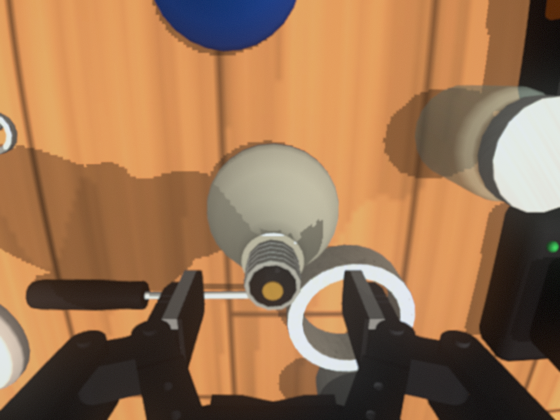

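The tip is at (272,291), giving bulb A at (0.5995, −0.2160). I'll shift −y by 2.5 mm and descend.

Request:
drive_tool:
  deltas:
    - [[-0.001, 0, 0.004, 0, 0, 0], [-0.002, 0, 0.009, 0, 0, 0], [-0.0025, 0, 0.014, 0, 0, 0], [-0.0025, 0, 0.019, 0, 0, 0], [-0.0025, 0, 0.023, 0, 0, 0], [-0.0025, 0, 0.0245, 0, 0, 0], [-0.0025, 0, 0.0245, 0, 0, 0], [-0.0025, 0, 0.0245, 0, 0, 0]]

```text
t: 14.03
tcp_pos: [0.5997, -0.2163, 0.1036]
tcp_rot: [-0.0, 0.707, 0.707, -0.0]
ft_force: [0.2, -0.5, -0.4]
width: 0.699
```

Request:
drive_tool:
  deltas:
    - [[0, 0, 0, 0, 0, 0], [0, 0, 0, 0, 0, 0], [0, 0, 0, 0, 0, 0], [0, 0, 0, 0, 0, 0], [0, 0, 0, 0, 0, 0], [0, 0, 0, 0, 0, 0], [0, 0, 0, 0, 0, 0], [0, 0, 0, 0, 0, 0]]
  grip: 0.02

```text
t: 14.7
tcp_pos: [0.6001, -0.2165, 0.1043]
tcp_rot: [0.0, 0.707, 0.707, 0.0]
ft_force: [0.3, -0.8, 4.9]
width: 0.281
```

Request:
drive_tool:
  deltas:
    - [[0, 0, -0.005, 0, 0, 0], [0, 0, -0.015, 0, 0, 0], [0, 0, -0.035, 0, 0, 0], [0, 0, -0.06, 0, 0, 0], [0, 0, -0.09, 0, 0, 0], [0, 0, -0.12, 0, 0, 0], [0, 0, -0.15, 0, 0, 0], [0, 0, -0.18, 0, 0, 0]]

```text
t: 15.37
tcp_pos: [0.5992, -0.216, 0.2856]
tcp_rot: [-0.0, 0.707, 0.707, -0.0]
ft_force: [1.8, -0.3, -1.4]
width: 0.283
```

Request:
drive_tool:
  deltas:
    - [[0.01, 0, 0, 0, 0, 0], [0.03, -0.001, 0, 0, 0, 0], [0.055, -0.002, 0, 0, 0, 0], [0.085, -0.003, 0, 0, 0, 0], [0.115, -0.004, 0, 0, 0, 0], [0.145, -0.005, 0, 0, 0, 0], [0.175, -0.005, 0, 0, 0, 0], [0.205, -0.005, 0, 0, 0, 0]]

```text
t: 16.03
tcp_pos: [0.5941, -0.0096, 0.2834]
tcp_rot: [-0.001, 0.707, 0.707, -0.0]
ft_force: [0.5, 0.6, -0.8]
width: 0.285
```

Request:
drive_tool:
  deltas:
    - [[0.025, 0, 0, 0, 0, 0], [0.05, 0, 0, 0, 0, 0], [0.07, 0, 0, 0, 0, 0], [0.085, 0, 0, 0, 0, 0], [0.091, 0, 0, 0, 0, 0], [0.093, 0, 0, 0, 0, 0], [0.093, 0, 0, 0, 0, 0], [0.093, 0, 0, 0, 0, 0]]

```text
t: 16.7
tcp_pos: [0.595, 0.0809, 0.2836]
tcp_rot: [0.0, 0.708, 0.707, -0.0]
ft_force: [0.3, -0.9, -2.3]
width: 0.284
```

Request:
drive_tool:
  deltas:
    - [[0, 0, 0.01, 0, 0, 0], [0, 0, 0.025, 0, 0, 0], [0, 0, 0.04, 0, 0, 0], [0, 0, 0.05, 0, 0, 0], [0, 0, 0.055, 0, 0, 0], [0, 0, 0.055, 0, 0, 0], [0, 0, 0.055, 0, 0, 0], [0, 0, 0.055, 0, 0, 0]]

```text
t: 17.37
tcp_pos: [0.5956, 0.0815, 0.2295]
tcp_rot: [0.0, 0.708, 0.707, 0.0]
ft_force: [-0.5, 0.1, -1.8]
width: 0.284
```

```bash
python3 - <<'E'
from h import *
c,s=look("pics/w8.png")
E
```

```text
17.3667 [0.59558172 0.08149111 0.22954728] [4.49501637e-04 7.07560307e-01 7.06652673e-01 4.58892891e-04] [-0.54269301  0.0829504  -1.77694226] 0.2839927767983288
```

View pics/w8.png

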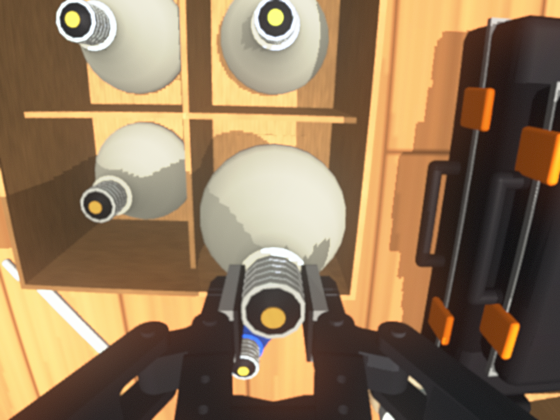

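The bulb's edges are at (201,212) and (346,212), with top (273,145). The partition crossing is at (187,114) and the right partition end at (356,120). The right rim runs from about (385,60) to (353,294).

```bash
python3 - <<'E'
from h import *
from station import imaging,sensors
s=sensors.read_state(); c=imaging.read_camera("wrist")
print(s["tcp_pos"])
for n,p,z in(("junction",(187,115),.112),("part right end",(356,120),.112),("vpart near end",(192,268),.112),("rim near left",(20,288),.145),("rim near right",(353,295),.145),("rim right outer",(384,60),.145),("near rim left of bulb",(205,293),.145),
 ("bulb L",(201,212),.147),("bulb R",(346,212),.147),("bulb far",(273,145),.147)):
    print(n,onz(c,p,z,s).round(4))
E
```

```text
[0.59567293 0.08157682 0.22970124]
junction [0.5356 0.1446 0.112 ]
part right end [0.6542 0.1409 0.112 ]
vpart near end [0.5305 0.0249 0.112 ]
rim near left [0.4056 0.0239 0.145 ]
rim near right [0.6535 0.0202 0.145 ]
rim right outer [0.6614 0.1791 0.145 ]
near rim left of bulb [0.5465 0.0222 0.145 ]
bulb L [0.5484 0.0849 0.147 ]
bulb R [0.6437 0.0847 0.147 ]
bulb far [0.5958 0.1287 0.147 ]
```

Request:
drive_tool:
  deltas:
    - [[0.0015, -0.0015, 0.01, 0, 0, 0], [0.0015, -0.0015, 0.028, 0, 0, 0], [0.0015, -0.0015, 0.048, 0, 0, 0], [0.0015, -0.0015, 0.068, 0, 0, 0], [0.0015, -0.0015, 0.086, 0, 0, 0], [0.0015, -0.0015, 0.1, 0, 0, 0], [0.0015, -0.0015, 0.109, 0, 0, 0], [0.0015, -0.0015, 0.114, 0, 0, 0]]

```text
t: 18.13
tcp_pos: [0.5926, 0.0833, 0.1132]
tcp_rot: [-0.001, 0.707, 0.707, -0.001]
ft_force: [0.9, 0.5, -1.0]
width: 0.285
```

Request:
drive_tool:
  deltas:
    - [[0, 0, 0.001, 0, 0, 0], [0, 0, 0.002, 0, 0, 0], [0, 0, 0.003, 0, 0, 0], [0, 0, 0.004, 0, 0, 0], [0, 0, 0.005, 0, 0, 0], [0, 0, 0.005, 0, 0, 0], [0, 0, 0.005, 0, 0, 0], [0, 0, 0.005, 0, 0, 0]]

```text
t: 18.8
tcp_pos: [0.5936, 0.0831, 0.11]
tcp_rot: [0.0, 0.707, 0.707, 0.0]
ft_force: [0.3, 0.1, -1.8]
width: 0.283
```

Request:
drive_tool:
  deltas:
    - [[0, 0, 0.0003, 0, 0, 0], [0, 0, 0.0006, 0, 0, 0], [0, 0, 0.001, 0, 0, 0], [0, 0, 0.0013, 0, 0, 0], [0, 0, 0.0015, 0, 0, 0], [0, 0, 0.0015, 0, 0, 0], [0, 0, 0.0015, 0, 0, 0], [0, 0, 0.0015, 0, 0, 0]]

```text
t: 19.47
tcp_pos: [0.5935, 0.0832, 0.1083]
tcp_rot: [-0.0, 0.707, 0.707, 0.0]
ft_force: [-0.4, 0.4, -0.4]
width: 0.286
```

Request:
drive_tool:
  deltas:
    - [[0, 0, 0.0003, 0, 0, 0], [0, 0, 0.0005, 0, 0, 0], [0, 0, 0.0005, 0, 0, 0], [0, 0, 0.0005, 0, 0, 0], [0, 0, 0.0005, 0, 0, 0], [0, 0, 0.0005, 0, 0, 0], [0, 0, 0.0005, 0, 0, 0], [0, 0, 0.0005, 0, 0, 0]]

```text
t: 20.13
tcp_pos: [0.5936, 0.0832, 0.1083]
tcp_rot: [0.0, 0.707, 0.707, 0.0]
ft_force: [-2.0, -0.1, 5.6]
width: 0.289
```

Contact at +5.6 N. Releasing and retreating.

Request:
drive_tool:
  deltas:
    - [[0, 0, 0, 0, 0, 0], [0, 0, 0, 0, 0, 0], [0, 0, 0, 0, 0, 0], [0, 0, 0, 0, 0, 0], [0, 0, 0, 0, 0, 0], [0, 0, 0, 0, 0, 0], [0, 0, 0, 0, 0, 0], [0, 0, 0, 0, 0, 0]]
  grip: 0.05

```text
t: 20.8
tcp_pos: [0.5935, 0.0831, 0.1077]
tcp_rot: [-0.0, 0.707, 0.707, -0.0]
ft_force: [0.5, -0.3, -0.2]
width: 0.584
```

Request:
drive_tool:
  deltas:
    - [[0, 0, -0.003, 0, 0, 0], [0, 0, -0.01, 0, 0, 0], [0, 0, -0.02, 0, 0, 0], [0, 0, -0.045, 0, 0, 0], [0, 0, -0.08, 0, 0, 0], [0, 0, -0.115, 0, 0, 0], [0, 0, -0.15, 0, 0, 0], [0, 0, -0.18, 0, 0, 0]]

```text
t: 21.47
tcp_pos: [0.5938, 0.0832, 0.2918]
tcp_rot: [0.001, 0.707, 0.707, 0.001]
ft_force: [1.3, -0.1, -0.5]
width: 0.581
```

Request:
drive_tool:
  deltas:
    - [[-0.02, -0.01, 0, 0, 0, 0], [-0.05, -0.02, 0, 0, 0, 0], [-0.085, -0.03, 0, 0, 0, 0], [-0.12, -0.05, 0, 0, 0, 0], [-0.15, -0.06, 0, 0, 0, 0], [-0.17, -0.07, 0, 0, 0, 0], [-0.18, -0.07, 0, 0, 0, 0], [-0.18, -0.07, 0, 0, 0, 0]]

```text
t: 22.13
tcp_pos: [0.5235, -0.0987, 0.289]
tcp_rot: [0.001, 0.709, 0.706, 0.0]
ft_force: [-0.4, -0.2, 0.4]
width: 0.585
```

```bash
python3 - <<'E'
from h import *
from station import imaging
o=np.zeros((600,800,3),np.uint8)
t=imaging.read_camera("top");s=imaging.read_camera("side")
for p,a in yellow(t): 
    if a<60: print(p,a,onz(t,p,.136))
o[:300,:400]=cv2.resize(t["img"],(400,300));o[:300,400:]=cv2.resize(s["img"],(400,300))
o[300:,:400]=cv2.resize(t["img"][150:260,190:340],(400,300),interpolation=3);o[300:,400:]=cv2.resize(s["img"][170:295,205:372],(400,300),interpolation=3)
cv2.imwrite("pics/end.png",o)
E
```

```text
[222.5 180.7] 14 [0.59565878 0.20394113 0.136     ]
[265.2 183.3] 12 [0.59124398 0.08487798 0.136     ]
[317.5 192.7] 14 [ 0.56872564 -0.06032518  0.136     ]
[220.4 225.4] 13 [0.47141492 0.20569204 0.136     ]
[263.5 227.5] 12 [0.46884628 0.08606323 0.136     ]
```

View pics/end.png

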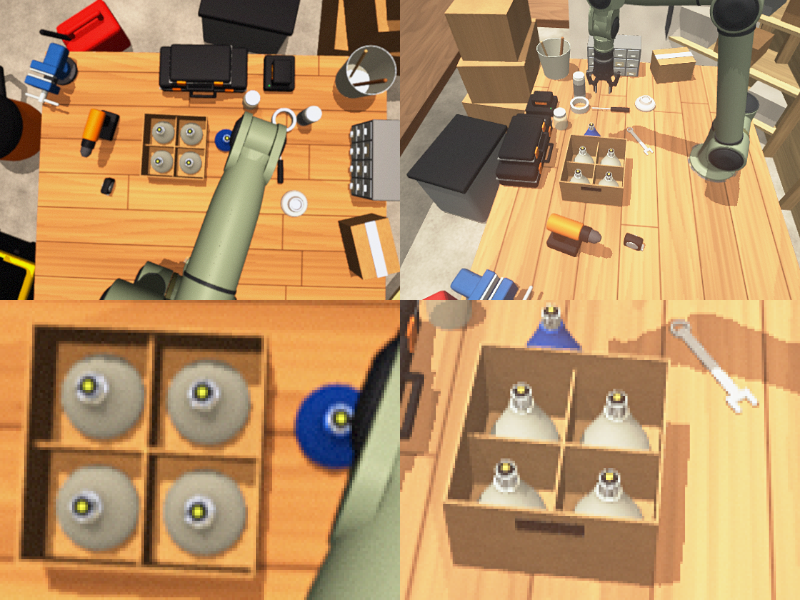

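All four cells now hold an upright bulb, with tips at (88,386), (203,392), (82,507) and (198,512) in the lower-left panel. The stored bulbs and the bystanders in view haven't moved, so I'm handing in.

```bash
python3 -c "
from station import arm
print(arm.job_done())"
```

```text
the job is handed in; nothing more can be done
None
```

Both loose bulbs are now in the two empty cells of the case, standing on their faces with the caps up. I gripped each by its cap and lowered it in small steps. I let go only once the force reading showed the floor, at about +3 N for one and +6 N for the other, with the tool about 4 mm above its pick-up height.

- **Final position:** the last top and side pictures show four upright bulbs in four cells. The stored bulbs' tips are within about 0.5 mm of where they started. The blue bulb and the other bench items that can be seen look untouched; the arm hid part of the screwdriver in the top view, but the side view shows it in place.
- **Time and forces:** the job took about 22 s of the 67 s allowed, and no force reading at the end of a move passed 6 N.
- **One disagreement:** the top and wrist cameras placed the case centre 3 to 5 mm apart. I followed the wrist camera and checked the gaps at rim height before each descent; each bulb had about 11 mm to spare per side.

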